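# Weigh the drop weight on the spring scale

## Task

Weigh the headed drop weight with the hand-held spring scale: take the scale from its holder by its handle, slide its hook fully home under the weight's head, and lift gently until the weight hangs level just clear of the table, about a centimetre at most, holding it still there for two seconds so that the reading settles. Then carry it across, just high enough to pass over the low things in the way, set it gently down near the middle of the round rubber pad, slacken and unhook the scale without toppling the weight, and stand the scale upright back in its holder. Move the weight by the scale only, never with the gripper, do not jerk, ram or drop it, and leave the other things where they are.

Things in the scene. Friction and masses are not known exactly. Their poses are not given: they have to be found in the camera images.
- scale: hand-held spring scale, loose, upright in the holder, 172 mm tall, 0.2 kg. Origin: on its axis at the underside of the unstretched hook; z up, x towards the hook's open side. Grey housing 32 (x) by 30 (y) mm, 62 to 142 mm above the origin; handle above it; steel hook below it, 56 mm (x -32 to 24) by 44 mm (y).
- handle (a point): centre of the scale's black handle, 157 mm above the scale's origin: a block 52 (x) by 26 (y) by 30 (z) mm, 142 to 172 mm above the origin, to be gripped across y.
- hook (a joint): stretch of the scale's spring, m: how far the hook is pulled down out of the housing, 0 to 0.082, 0 unloaded. About 120 N/m (82 mm per kg), lightly damped: a load bobs for half a second or so.
- seat (a point): where the weight's stem rests in the hook: x = -1 mm, on top of the hook's flat two-tined fork (6 mm thick), so 6 mm above the scale's origin when unstretched; moves with the hook. The slot between the tines is 20 mm wide, open to +x, and ends at x = -7. Behind it a post (x -32 to -24) rises to a bridge above the head (underside 50 mm above the origin, x -32 to 8).
- lip (a point): middle between the lips on the tine tips (x 19 to 24 mm), at their tops, 12 mm above the scale's origin: they stand 6 mm above the fork. The weight's head must sit behind them, stem touching the slot's end or within 4 mm of it; otherwise the head rides on the lips and the weight hangs crooked.
- weight: turned steel drop weight, loose, standing on the table: a round body 76 mm across and 30 mm high, a 12 mm stem up to 64 mm, and on it a flat round head 32 mm across from 64 to 74 mm. Origin: centre of the underside, z up. Its mass is not known (0.27 to 0.88 kg), so neither is the stretch: 22 to 72 mm.
- pad: fixed round black rubber pad on the table, 120 mm across, 6 mm thick; origin at the centre of its underside.
- holder: fixed open-topped aluminium box in which the scale stands, outer 86 (x) by 74 (y) mm, 24 mm high, walls and floor 5 mm; its origin is on the underside, 4 mm in +x from the box's middle, so that the scale stands with its origin over it (5 mm up) and its x along the holder's x; 9 to 10 mm of play all round.
- socket: bystander: dark steel socket standing on the table, 22 mm across, 24 mm high; origin at its underside.
- bolt: bystander: steel bolt standing on its 22 mm head, 24 mm high; origin at its underside.
- disc: bystander: plain steel disc weight with a stub and no head, 72 mm across, 30 mm high; origin at its underside.
- collar: bystander: aluminium ring 56 mm across, 18 mm high; origin at its underside.
- wrench: bystander: steel wrench, 150 mm long, lying flat; origin under its middle.
- driver: bystander: screwdriver, 170 mm long, lying; origin under its middle.
- spray: bystander: spray can 52 mm across, about 150 mm high; origin at its underside.
- block: bystander: dark steel block 50 by 30 by 25 mm; origin at its underside.
Not all that is in view belongs to the job. Of the things that look like the pad, the smallest one is meant.

How it is judged (in metres and radians):
On the way, in this order (a step that is already met when the one before it is completed fails the run):
1. the weight hangs level and still on the scale, its underside 2 to 15 mm above the table and clear of the pad, for 1.5 s (height (world z) of weight between 0.002 and 0.015 m and contact force between weight and pad below 0.2 N and angle between weight's own z axis and vertical below 0.12 rad and linear speed of weight below 0.03 m/s and contact force between scale and weight above 2 N), for 1.5 s.
2. the weight stands on the pad and the scale is off it (horizontal distance between weight and pad below 0.025 m and height (world z) of weight below 0.009 m and angle between weight's own z axis and vertical below 0.06 rad and contact force between scale and weight below 0.3 N and horizontal distance between seat and weight above 0.03 m), for 0.2 s.
At the end, for the whole second after the job is handed in: The weight stands upright at rest on the pad, its centre within 25 mm of the pad's centre, and the scale stands upright at rest on the floor of its holder, within 16 mm of its place (horizontal distance between weight and pad below 0.025 m and height (world z) of weight below 0.009 m and angle between weight's own z axis and vertical below 0.06 rad and linear speed of each of weight, scale below 0.02 m/s and horizontal distance between scale and holder below 0.016 m and height (world z) of scale below 0.01 m and angle between scale's own z axis and vertical below 0.08 rad); the robot touches nothing.
It fails at once if the weight is lifted more than 80 mm above the table (height (world z) of weight above 0.08 m).
It fails at once if the gripper handles the weight (more than 2 N) (contact force between the fingers and weight above 2 N).
It fails at once if the scale rams, jerks or presses the weight with more than 20 N, or the weight is banged down on the pad with more than 60 N (contact force between scale and weight above 20 N or contact force between weight and pad above 60 N).
It fails at once if the weight is toppled (tilts more than 0.4 rad) (angle between weight's own z axis and vertical above 0.4 rad).
It fails at once if another thing is moved by more than 25 mm (distance of any of socket, bolt, disc, collar, wrench, driver, spray, block from where it was at the start of the episode above 0.025 m).
It also fails if it takes over 69 s, if anything falls off the work surface, if the arm or the gripper's body presses on something with over 40 N, if the wrist force passes 120 N, or if a joint passes its speed limit or range.

## Robot

A 6-joint arm with a two-finger parallel gripper is mounted at the origin on the work surface. World frame = base frame: x ahead of the robot, y to its left, z up, the work surface at z = 0. Lengths are in mm, angles in rad, forces in N, time in s.
With the tool pointing down it reaches from about 350 to 725 mm from the base axis. Payload 4.3 kg.
Tool frame: the origin (TCP) lies between the finger pads; the fingertips stand 8 mm ahead of it and the grasp point (between the pads) lies 11 mm behind it; x points along the fingers, y is the direction in which the jaws open and shut, and the axes are right-handed (so a half turn about x gives the same grasp; the last joint's range is limited). The gripper opens to 85 mm and grips with 20 to 120 N. Pads are 22 mm wide; open, the fingers measure 114 mm over their backs; the gripper's body (76 mm by 85 mm) begins 54 mm behind the grasp point. The pads swing forward as they close: fully open they stand 13 mm farther back than shut.
Start: joints at [1.179, 0.377, 0.081, 1.274, 0, 1.46], TCP at [159.905, 552.355, 239.329] pointing down, gripper open.
Joint ranges: [-2.72, 2.72], [-0.84, 1.66], [-1.02, 1.22], [-1.77, 2.12], [-1.37, 1.28], [-3.14, 3.14]. Speed limits (rad/s): [2.57, 2.57, 3.14, 3.14, 3.14, 3.14].

## Interface

Orientations are given as a rotation vector (axis times angle).
In Python, from workcell import env gives the robot as it stands.
- The arm moves only by the tool jog_arm, never from a script. Its argument "targets" is a list of rows, each a list of 7 numbers: the turn, a rotation vector about the tool's x, y, z in rad, then the shift along the tool's x, y, z in m, then the finger opening in m, from 0 to 0.0854. A call has 1 to 5 rows; each row is the pose to reach, as a shift and turn from the pose commanded when the call began, along the tool's axes at that moment; what a row does not reach only later rows make up. A row lasts 1/10 s, in which the tool goes at most 50 mm and 8.59 degrees, less where a joint would pass 70% of its speed; a pose out of reach is approached as far as the arm can. A call with a gripper value outside its range is refused whole. The fingers move at their own pace and stop on an object; the grip force is fixed at half the most. Time passes only in rows, so rows that repeat a pose let the fingers close. It gives the time, the measured TCP pose, the force and the opening at its end, in the units of the state.
- env.read_state(): the state, without advancing time (a new reading comes with each control period).
- env.grab_frame(name): name is "side" or "top"; returns a dict with "pixels" (480x640x3 uint8, red, green, blue), "mtx" (3x3 intrinsics, pixels), "k1" (the pictures are not rectified: a ray, as slopes to the right and down, at radius r is drawn at 1 + k1 r^2 times it, then the intrinsics apply), "R" (3x3) and "t" (3): a world point X has camera coordinates R X + t. Camera axes: x right, y down, z forward; pixel columns grow to the right and rows downward; lengths in mm; the calibration is good to about 2 mm. A picture is of the moment at which its call begins. There is no depth.
- env.sign_off(): hands the job in, once; it reports no verdict.
The state is a dict: "clock": time; "q": joint angles; "joint_vel": joint speeds; "joint_efforts": joint torques, N m; "ee_pos": TCP position; "eef_rot": TCP orientation; "contact_force": force on the tool from outside, world axes, zero at the start; "moment": the same for the moment, N m; "grip_width": finger opening in mm.
Only numpy, scipy, OpenCV 4.12 (cv2) and the standard library are available. Lean on these libraries where they do the work, as an engineer would, in place of code of your own. Each camera call takes 0.05 s, during which the arm holds its last target. There are 200 camera calls.

## Working session

There is one attempt and no reset: what is moved stays moved. The work goes in short steps, Python scripts to look and compute and a tool call to move; the robot and the scene stay as the last step left them, time stands still between calls to the robot, and variables do not carry over. Pictures are saved under pics/ and viewed, about 8 in all and at most 12, crops included, and the job is handed in when it is done.

Besides the shell and the picture viewer there is one more tool, called after "Call:" as a command line: name --pt "numbers of a row" for each row, then --argument value for the rest. jog_arm: Moves the arm, as the interface text tells. Its arguments: {"type":"object","properties":{"targets":{"type":"array","items":{"type":"array","items":{"type":"number"}}}},"required":["targets"]}

```bash
ls; mkdir -p pics; cat > h.py <<'E'
import numpy as np, cv2, pickle
from workcell import env
def grab(name, f=None):
    d=env.grab_frame(name)
    if f: cv2.imwrite('pics/'+f+'.png', d['pixels'][...,::-1]); pickle.dump(d,open('pics/'+f+'.pkl','wb'))
    return d
def ray(d,u,v):
    K=np.array(d['mtx']);p=np.array([(u-K[0,2])/K[0,0],(v-K[1,2])/K[1,1]])
    s=p.copy()
    for _ in range(20): s=p/(1+d['k1']*(s@s))
    R=np.array(d['R']);t=np.array(d['t']).ravel()
    return -R.T@t, R.T@np.array([*s,1])
def onz(d,u,v,z):
    c,r=ray(d,u,v); return c+r*(z-c[2])/r[2]
def proj(d,X):
    x=np.array(d['R'])@np.array(X,float)+np.array(d['t']).ravel(); s=x[:2]/x[2]; s=s*(1+d['k1']*(s@s)); K=np.array(d['mtx'])
    return np.array([K[0,0]*s[0]+K[0,2],K[1,1]*s[1]+K[1,2]])
E
python3 - <<'E'
from h import *
for n in('top','side'):
    d=grab(n,n+'0'); print(n,np.round(-np.array(d['R']).T@np.array(d['t']).ravel()),np.round(d['mtx'],1).tolist(),d['k1'],np.round(d['R'],2).tolist())
print(env.read_state())
E
```

```text
pics
top [ 2.890e+02 -1.000e+00  1.269e+03] [[581.1, 0.0, 322.7], [0.0, 581.1, 240.0], [0.0, 0.0, 1.0]] -0.19007233904114895 [[0.01, -1.0, 0.01], [-0.98, -0.01, -0.19], [0.19, -0.01, -0.98]]
side [-104. -596. 1227.] [[589.0, 0.0, 318.6], [0.0, 589.0, 239.1], [0.0, 0.0, 1.0]] -0.03480462339204176 [[0.68, -0.73, -0.0], [-0.59, -0.54, -0.6], [0.44, 0.41, -0.8]]
{'clock': 0.1, 'q': array([ 1.17864307e+00,  3.78034016e-01,  7.97501587e-02,  1.27444697e+00,
       -2.95706088e-05,  1.46048996e+00]), 'joint_vel': array([-4.93620027e-04, -4.20064049e-05,  2.63980852e-03, -1.11305628e-03,
       -6.40315127e-04,  4.00721134e-04]), 'joint_efforts': array([ 1.20400713e-03, -4.64694107e+01,  2.70581460e+01,  1.19945017e-02,
       -1.07706207e-04, -8.94983629e-06]), 'ee_pos': array([159.69985236, 551.75128444, 238.42559096]), 'eef_rot': array([ 0.21976174,  1.55990344, -0.22272481]), 'contact_force': array([ 0.4551269 , -0.04771957,  0.13824415]), 'moment': array([0.01138039, 0.04496056, 0.0098418 ]), 'grip_width': 85.2824271874844}
```

View pics/top0.png

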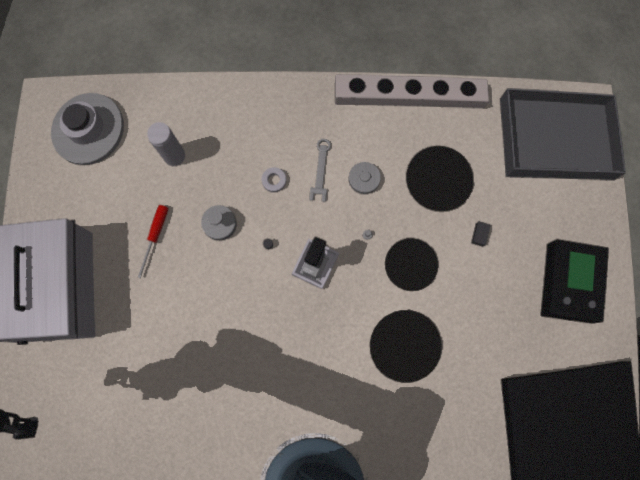

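View pics/side0.png

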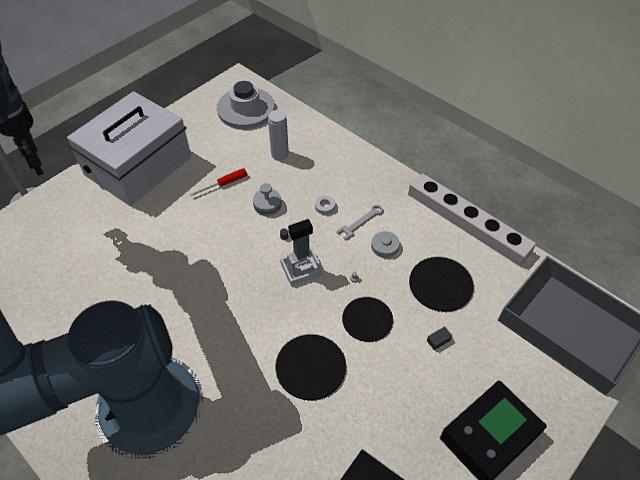

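The top view shows these candidates:
- Weight: the headed weight at top (219,222). The headless disc at (365,178) and the large balance-like thing at (85,120) could be mistaken for it.
- Pad: black discs at (440,178), (412,264) and (406,346). The smallest is (412,264).
- Scale: in its holder at (316,260).
- Bystanders: the socket (269,243) and bolt (368,234) stand near the route.

Next I'll make the close crop and take measurements.

```bash
python3 - <<'E'
from h import *
T=pickle.load(open('pics/top0.pkl','rb'));S=pickle.load(open('pics/side0.pkl','rb'))
def crop(d,x,y,w,h,k): return cv2.resize(d['pixels'][y:y+h,x:x+w],None,fx=k,fy=k,interpolation=cv2.INTER_CUBIC)
a=crop(T,190,190,200,110,4); b=crop(S,245,175,133,120,3); b2=crop(S,270,210,66,80,4.5)
c=np.zeros((600,800,3),np.uint8); c[:440]=0
c=np.vstack([crop(T,190,195,200,100,3),]) # 300x600
o=np.zeros((600,800,3),np.uint8); o[:300,:600]=c
e=crop(S,240,175,133,99,3);o[300:300+e.shape[0],:e.shape[1]]=e
f=crop(S,270,215,66,76,3.9); o[303:303+f.shape[0],420:420+f.shape[1]]=f[:297]
cv2.imwrite('pics/crop1.png',o[...,::-1])
for n,d in(('top',T),('side',S)):
    m=(d['pixels'].max(2)<45).astype(np.uint8)
    for ct in cv2.findContours(m,0,1)[0]:
        A=cv2.contourArea(ct)
        if A<60 or A>9000: continue
        (x,y),ax,an=cv2.fitEllipse(ct); print(n,'dark',round(x,1),round(y,1),np.round(ax,1),round(an),A, np.round(onz(d,x,y,6)[:2],1))
for p,z in(((219,222),30),((269,243),24),((368,234),24),((365,178),30),((274,180),18),((160,207),0),((319,170),0),((481,233),25),((316,260),10),((167,145),75)): print(p,np.round(onz(T,*p,z)[:2]))
E
```

```text
top dark 321.1 468.8 [26.8 63.1] 93 1103.5 [ 40.2 -14.3]
top dark 17.0 424.9 [22.5 43.3] 108 663.0 [102.5 672.1]
top dark 405.5 345.9 [69.5 70.2] 168 3830.5 [ 302.6 -194.8]
top dark 20.3 278.4 [11.7 65.7] 179 221.0 [436.8 682.9]
top dark 574.6 281.6 [69.4 89.6] 3 4517.0 [ 443.2 -590.4]
top dark 411.3 264.2 [49.9 51.4] 121 2013.0 [ 481.7 -210.1]
top dark 315.4 252.8 [16.3 29.7] 18 353.0 [505.2   2.1]
top dark 74.7 275.9 [  2.7 111.6] 179 156.0 [445.8 546.5]
top dark 563.7 174.1 [  5.3 123.4] 92 355.0 [ 699.  -583.5]
top dark 439.6 178.3 [62.3 66.2] 120 3235.5 [ 680.9 -280.4]
top dark 553.1 97.3 [ 10.3 115.9] 92 655.0 [ 896.7 -576.4]
top dark 467.8 88.2 [12.  13.8] 118 128.5 [ 909.7 -360.2]
top dark 440.5 87.2 [12.3 13.6] 107 129.5 [ 909.9 -293. ]
top dark 412.9 86.5 [12.8 13.9] 115 137.0 [ 909.3 -226.1]
top dark 384.9 85.8 [12.2 14.2] 102 133.5 [ 909.2 -158.9]
top dark 356.7 85.0 [12.5 14. ] 101 135.0 [909.7 -91.7]
side dark 367.4 468.8 [28.  61.2] 98 896.5 [ 215.3 -433.7]
side dark 492.2 431.8 [79.  99.6] 51 5708.5 [ 449.8 -578.3]
side dark 453.3 296.2 [ 37.8 106.5] 22 61.0 [ 669.8 -
[... 368 characters left out ...]
side dark 300.9 236.1 [21.8 37.3] 177 510.5 [551.9  74. ]
side dark 470.7 211.7 [ 9.7 13.5] 100 101.0 [ 923.3 -206. ]
side dark 450.1 198.8 [ 9.4 13. ] 107 94.5 [ 923.7 -138.4]
side dark 430.2 186.5 [ 9.2 12.9] 104 90.5 [923.1 -71. ]
side dark 146.1 156.1 [ 5.  86.4] 53 107.0 [457.8 611.6]
side dark 123.3 124.5 [12.8 47.8] 54 161.0 [494.3 774.7]
side dark 244.2 92.4 [ 9.9 16.9] 81 68.0 [849.5 611.7]
side dark 15.3 115.9 [ 28.9 120.2] 163 2036.5 [ 287.8 1062.4]
(219, 222) [567. 214.]
(269, 243) [523. 103.]
(368, 234) [ 545. -113.]
(365, 178) [ 671. -107.]
(274, 180) [668.  97.]
(160, 207) [608. 357.]
(319, 170) [698.  -4.]
(481, 233) [ 550. -366.]
(316, 260) [489.   1.]
(167, 145) [730. 331.]
```

View pics/crop1.png

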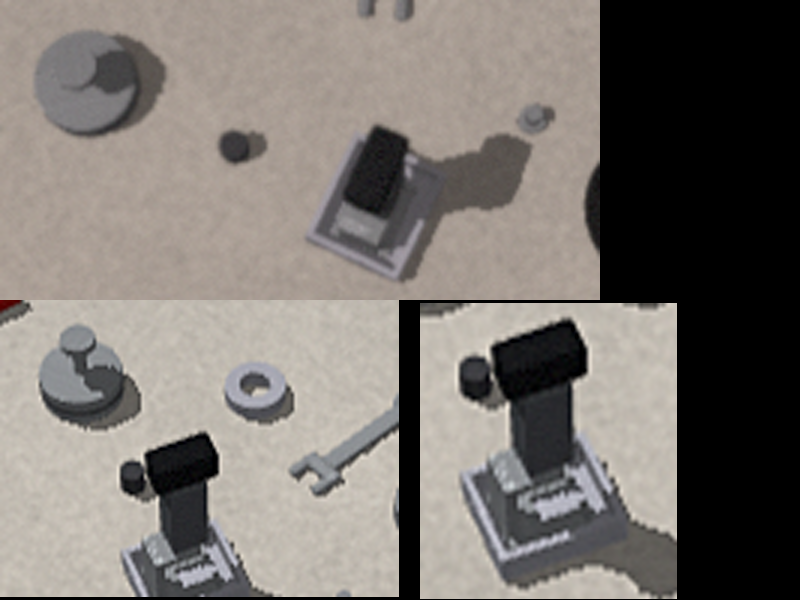

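```bash
python3 - <<'E'
from h import *
from scipy.spatial.transform import Rotation as Ro
T=pickle.load(open('pics/top0.pkl','rb'));S=pickle.load(open('pics/side0.pkl','rb'))
def tri(pt,ps):
    c1,r1=ray(T,*pt);c2,r2=ray(S,*ps)
    A=np.stack([r1,-r2],1);s=np.linalg.lstsq(A,c2-c1,rcond=None)[0]
    a,b=c1+s[0]*r1,c2+s[1]*r2; return (a+b)/2,np.linalg.norm(a-b)
def cen(d,box,th=45):
    x,y,w,h=box; m=np.zeros((480,640),np.uint8); m[y:y+h,x:x+w]=(d['pixels'][y:y+h,x:x+w].max(2)<th)
    ct=max(cv2.findContours(m,0,1)[0],key=cv2.contourArea); M=cv2.moments(ct)
    return (M['m10']/M['m00'],M['m01']/M['m00']),ct
a,ct=cen(T,(295,225,45,60),30); b,cs=cen(S,(280,215,45,40),30)
print('handle',a,b,tri(a,b)); H=tri(a,b)[0]
r=cv2.boxPoints(cv2.minAreaRect(ct)); w=np.array([onz(T,*p,177)[:2] for p in r]); print(np.round(w,1).tolist()); 
for i in range(2):
    e=w[i+1]-w[i]; print(np.linalg.norm(e),np.degrees(np.arctan2(e[1],e[0])))
# pad
pt=tri(cen(T,(380,235,65,60))[0],cen(S,(335,290,65,60))[0]); print('pad',pt)
# holder light rim in top
m=(T['pixels'].min(2)>0).astype(np.uint8)
hsv=cv2.cvtColor(T['pixels'],cv2.COLOR_RGB2HSV)
bg=((hsv[...,1]<22)&(hsv[...,2]>60)).astype(np.uint8)
for ct in cv2.findContours(bg[190:300,190:400],0,1)[0]:
    if cv2.contourArea(ct)>80:
        ct=ct+[190,190]; q=cv2.minAreaRect(ct); print('grey',q, [np.round(onz(T,*p,24)[:2]).tolist() for p in cv2.boxPoints(q)])
# hypotheses: bridge rear top & lips
for yaw in(-20,160):
    x=np.array([np.cos(np.radians(yaw)),np.sin(np.radians(yaw))])
    for nm,s,z in(('post',-28,58),('lip',22,17)):
        P=[*(H[:2]+s*x),z]; print(yaw,nm,'top',proj(T,P).round(),'side',proj(S,P).round())
st=env.read_state(); print(Ro.from_rotvec(st['eef_rot']).as_matrix().round(3))
E
```

```text
handle (316.10652920962195, 256.77663230240546) (300.03440496333894, 229.32318104906938) (array([471.65392662,  -1.57907938, 173.58462717]), np.float64(6.510349219249436))
[[459.6, 20.5], [499.3, 1.5], [489.8, -17.7], [450.2, 1.4]]
43.999546366647714 -25.573883614260556
21.4424569303025 -116.40420972094702
pad (array([ 482.28348393, -210.78801509,    0.91707594]), np.float64(0.5291527684260322))
grey ((315.7421875, 263.0915222167969), (36.84531021118164, 41.91852569580078), 25.463346481323242) [[455.0, 56.0], [539.0, 18.0], [504.0, -55.0], [421.0, -16.0]]
grey ((218.00001525878906, 221.50001525878906), (33.23401641845703, 34.64822769165039), 45.0) [[568.0, 271.0], [625.0, 219.0], [571.0, 164.0], [516.0, 216.0]]
grey ((318.0, 195.5), (11.0, 18.0), 90.0) [[644.0, 18.0], [644.0, -22.0], [619.0, -22.0], [618.0, 17.0]]
-20 post top [312. 277.] side [290. 263.]
-20 lip top [320. 258.] side [308. 265.]
160 post top [322. 252.] side [310. 255.]
160 lip top [313. 277.] side [292. 272.]
[[-0.001  0.278  0.961]
 [-0.002  0.961 -0.278]
 [-1.    -0.002 -0.   ]]
```

```bash
cat >> h.py <<'E'
def tri(T,pt,S,ps):
    c1,r1=ray(T,*pt);c2,r2=ray(S,*ps)
    s=np.linalg.lstsq(np.stack([r1,-r2],1),c2-c1,rcond=None)[0]
    a,b=c1+s[0]*r1,c2+s[1]*r2; return (a+b)/2,np.linalg.norm(a-b)
E
python3 - <<'E'
from h import *
T=pickle.load(open('pics/top0.pkl','rb'));S=pickle.load(open('pics/side0.pkl','rb'))
for th in (40,45,50,55):
    r=[]
    for d,(x,y,w,h) in((T,(298,230,34,40)),(S,(286,215,32,30))):
        m=np.zeros((480,640),np.uint8); m[y:y+h,x:x+w]=d['pixels'][y:y+h,x:x+w].max(2)<th
        ct=max(cv2.findContours(m,0,1)[0],key=cv2.contourArea); hl=cv2.convexHull(ct); M=cv2.moments(hl); r.append(((M['m10']/M['m00'],M['m01']/M['m00']),cv2.boundingRect(ct),cv2.contourArea(ct),cv2.minAreaRect(ct)))
    print(th,r[0],r[1][:3],tri(T,r[0][0],S,r[1][0]))
# weight: body/head by edges: print hough circles in upscaled top
for n,d,(x,y,w,h) in(('top',T,(195,198,50,48)),('side',S,(248,178,44,44))):
    p=d['pixels'][y:y+h,x:x+w]; hsv=cv2.cvtColor(p,cv2.COLOR_RGB2HSV); m=((hsv[...,1]<22)).astype(np.uint8)
    ct=max(cv2.findContours(m,0,1)[0],key=cv2.contourArea)+[x,y]
    print(n,cv2.boundingRect(ct),cv2.fitEllipse(ct))
E
```

```text
40 ((315.5339805825243, 252.3462783171521), (305, 238, 20, 28), 327.0, ((316.55816650390625, 252.0718994140625), (16.13831329345703, 26.483386993408203), 24.443954467773438)) ((301.12677197245847, 231.49898744430942), (289, 220, 24, 25), 310.0) (array([481.13850906,   1.12462366, 155.33904028]), np.float64(1.2030497349921687))
45 ((315.65219298245614, 252.35263157894738), (305, 238, 21, 29), 353.0, ((316.2069396972656, 251.98277282714844), (16.341190338134766, 26.554433822631836), 21.801406860351562)) ((300.9232804232804, 232.2037037037037), (289, 220, 24, 25), 340.0) (array([481.12736091,   1.17729587, 152.87231428]), np.float64(0.19723047553210007))
50 ((315.65945716709075, 252.4966072943172), (305, 238, 21, 29), 367.5, ((316.3938293457031, 252.133544921875), (16.71763801574707, 26.897188186645508), 24.443954467773438)) ((300.91543978859943, 232.2144205360513), (289, 220, 24, 25), 409.0) (array([480.89291065,   1.10460431, 153.07360545]), np.float64(0.397377975840828))
55 ((315.8262108262108, 252.63939763939763), (305, 238, 21, 30), 381.0, ((316.6000061035156, 252.30001831054688), (17.441329956054688, 26.832813262939453), 26.56505012512207)) ((300.82587621178226, 232.3351976137211), (289, 220, 24, 25), 413.5) (array([480.48166028,   0.83914792, 153.28849973]), np.float64(0.17142917778541694))
top (201, 205, 36, 35) ((218.3307647705078, 222.17942810058594), (34.038047790527344, 34.7878303527832), 135.6560821533203)
side (248, 178, 44, 44) ((269.2982177734375, 199.16119384765625), (48.79255294799805, 49.785804748535156), 94.21784210205078)
```

The crops show the post and bridge on the robot side of the scale, so the hook opens away from the robot at a yaw of about -25°. The handle is at about (480,1). The pad is at (482,-211). The weight, at top (219,222), has a head and is the right one. I'll move above the handle now.

Call:
jog_arm --pt "0 0 0 0 -0.0138 0.0145 0.085" --pt "0 0 0 0 -0.0346 0.0362 0.085" --pt "0 0 0 0 -0.0622 0.0651 0.085" --pt "0 0 0 0 -0.0933 0.0976 0.085" --pt "0 0 0 0 -0.1244 0.1301 0.085"

```text
clock: 0.6
ee_pos: [250.5, 395.1, 238.8]
eef_rot: [0.22, 1.56, -0.221]
contact_force: [1.6, 1.0, -0.6]
grip_width: 84.3
```

Call:
jog_arm --pt "0 0 0 0 -0.0311 0.0325 0.085" --pt "0 0 0 0 -0.0622 0.0651 0.085" --pt "0 0 0 0 -0.0933 0.0976 0.085" --pt "0 0 0 0 -0.1244 0.1301 0.085" --pt "0 0 0 0 -0.1555 0.1627 0.085"

```text
clock: 1.1
ee_pos: [363.6, 200.3, 239.1]
eef_rot: [0.221, 1.56, -0.221]
contact_force: [1.1, -0.4, 0.2]
grip_width: 85.0
```

Call:
jog_arm --pt "0 0 0 0 -0.0311 0.0325 0.085" --pt "0 0 0 0 -0.0622 0.0651 0.085" --pt "0 0 0 0 -0.0933 0.0976 0.085" --pt "0 0 0 0 -0.1209 0.1265 0.085" --pt "0 0 0 0 -0.1417 0.1482 0.085"

```text
clock: 1.6
ee_pos: [467.0, 22.5, 238.9]
eef_rot: [0.223, 1.56, -0.223]
contact_force: [-0.8, 0.1, -0.1]
grip_width: 84.9
```

Call:
jog_arm --pt "0.08 0 0 0 -0.01 0.01 0.085" --pt "0.155 0 0 0 -0.018 0.018 0.085" --pt "0.155 0 0 0 -0.018 0.018 0.085"

```text
clock: 1.9
ee_pos: [478.9, 1.3, 238.8]
eef_rot: [0.344, 1.544, -0.344]
contact_force: [0.1, 0.7, -0.4]
grip_width: 85.0
```

Call:
jog_arm --pt "0 0 0 0.02 0 0 0.085" --pt "0 0 0 0.045 0 0 0.085" --pt "0 0 0 0.065 0 0 0.085" --pt "0 0 0 0.077 0 0 0.085" --pt "0 0 0 0.08 0 0 0.085"

```text
clock: 2.4
ee_pos: [476.6, 3.4, 157.6]
eef_rot: [0.341, 1.548, -0.341]
contact_force: [0.7, -0.4, 0.5]
grip_width: 85.0
```

Call:
jog_arm --pt "0 0 0 0 0 0 0.06" --pt "0 0 0 0 0 0 0.04" --pt "0 0 0 0 0 0 0.03" --pt "0 0 0 0 0 0 0.02" --pt "0 0 0 0 0 0 0.015"

```text
clock: 2.9
ee_pos: [479.2, 2.4, 160.2]
eef_rot: [0.343, 1.542, -0.342]
contact_force: [0.3, -0.1, 3.0]
grip_width: 25.1
```

Call:
jog_arm --pt "0 0 0 0 0 0 0.01" --pt "0 0 0 0 0 0 0.01" --pt "0 0 0 0 0 0 0.01" --pt "0 0 0 0 0 0 0.01"

```text
clock: 3.3
ee_pos: [479.2, 2.4, 160.1]
eef_rot: [0.343, 1.542, -0.342]
contact_force: [-0.7, 0.3, 5.4]
grip_width: 25.3
```

```bash
python3 - <<'E'
from h import *
d=grab('side','s1'); t=grab('top','t1')
a=cv2.resize(d['pixels'][140:320,220:370],None,fx=3,fy=3,interpolation=2)
b=cv2.resize(t['pixels'][170:320,260:375],None,fx=3,fy=3,interpolation=2)
o=np.zeros((540,800,3),np.uint8);o[:,:450]=a;o[:450,455:800]=b[:,:345]
cv2.imwrite('pics/c2.png',o[...,::-1]);print(env.read_state()['grip_width'],env.read_state()['ee_pos'],env.read_state()['contact_force'])
E
```

```text
25.00219305832173 [479.23897967   2.37157999 160.06868151] [-0.54763029  0.19101479  6.10470779]
```

View pics/c2.png

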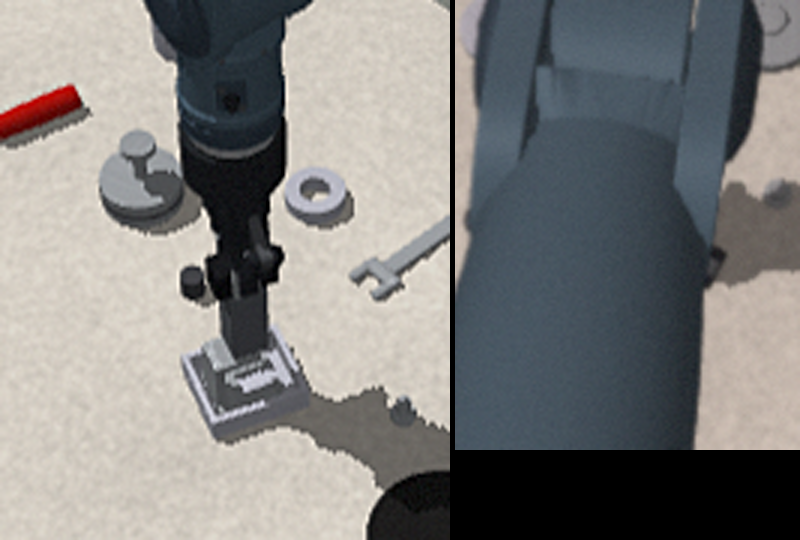

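The handle is gripped at 25 mm, and the scale is still upright in the holder. I'll lift it out and work out the weight's position.

Call:
jog_arm --pt "0 0 0 -0.004 0 0 0.01" --pt "0 0 0 -0.016 0 0 0.01" --pt "0 0 0 -0.036 0 0 0.01" --pt "0 0 0 -0.05 0 0 0.01" --pt "0 0 0 -0.056 0 0 0.01"

```text
clock: 3.9
ee_pos: [478.8, 2.4, 216.1]
eef_rot: [0.343, 1.543, -0.342]
contact_force: [0.0, -0.5, -2.9]
grip_width: 25.2
```

```bash
python3 - <<'E'
from h import *
T=pickle.load(open('pics/top0.pkl','rb'));S=pickle.load(open('pics/side0.pkl','rb'))
for z in(10,15,20): print('body top',z,onz(T,218.8,222.4,z)[:2].round(1))
print('headside',onz(S,266,187.7,70)[:2].round(1))
print('tri head',tri(T,(190+82/3,195+70/3),S,(266,187.7)))
# side body silhouette by saturation vs table
x,y,w,h=245,175,48,48
lab=cv2.cvtColor(cv2.GaussianBlur(S['pixels'],(3,3),0),cv2.COLOR_RGB2LAB)[y:y+h,x:x+w].astype(int)
for r in range(0,48,3): print(y+r,' '.join('%3d'%v for v in lab[r,::2,2]))
st=env.read_state();print(st['clock'],st['ee_pos'],st['contact_force'])
E
```

```text
body top 10 [571.  218.2]
body top 15 [569.9 217.3]
body top 20 [568.8 216.4]
headside [571.5 218.2]
tri head (array([563.46174178, 208.79945707,  83.48061752]), np.float64(0.3519465884094105))
175 146 133 133 133 133 134 134 134 134 134 134 133 133 134 134 133 134 134 133 133 134 134 134 134
178 131 131 132 133 133 133 134 134 133 133 133 133 133 133 133 133 134 133 134 133 133 134 134 134
181 133 133 134 134 133 134 133 134 134 133 134 134 134 133 133 134 134 134 133 133 133 134 134 133
184 133 134 134 134 134 133 133 134 132 127 126 127 128 133 133 134 133 133 134 134 133 134 133 134
187 133 134 133 133 134 133 134 132 126 126 126 125 126 128 133 134 134 134 134 133 133 133 133 133
190 133 134 134 134 133 133 133 129 126 126 125 126 126 127 127 129 133 134 134 134 134 134 134 134
193 134 133 133 134 134 130 126 125 126 126 127 127 126 126 126 126 125 131 134 133 134 133 134 134
196 133 133 133 133 130 126 126 125 126 126 127 127 126 126 126 126 126 126 133 133 134 134 133 134
199 134 134 133 133 128 126 126 126 126 126 126 127 127 127 126 126 127 126 131 133 133 133 133 133
202 134 133 134 134 129 125 126 126 126 126 126 126 126 127 127 126 127 126 129 130 133 134 133 133
205 134 133 134 133 131 125 126 126 126 126 126 126 127 126 127 126 127 127 129 132 131 134 133 134
208 134 134 134 133 133 127 126 127 126 126 126 126 126 126 127 127 127 128 130 132 131 133 134 134
211 134 133 133 133 134 132 127 127 127 127 127 127 127 127 127 127 127 131 131 131 131 133 134 134
214 134 133 133 134 134 134 133 131 129 127 127 126 127 127 128 130 131 131 131 132 133 134 133 134
217 134 134 134 134 134 133 133 134 133 134 133 132 132 131 131 132 133 133 134 134 134 134 134 133
220 134 134 133 134 134 134 133 133 133 134 134 134 134 134 134 134 133 134 134 134 134 134 133 134
3.9 [478.75853196   2.40121078 216.05909514] [ 0.0368176  -0.53141671 -2.89283733]
```

Call:
jog_arm --pt "0 0 0 0 0.0144 -0.0042 0.01" --pt "0 0 0 0 0.0432 -0.0126 0.01" --pt "0 0 0 0 0.0815 -0.0239 0.01" --pt "0 0 0 0 0.1247 -0.0365 0.01" --pt "0 0 0 0 0.1678 -0.0492 0.01"

```text
clock: 4.4
ee_pos: [504.4, 176.6, 214.4]
eef_rot: [0.343, 1.545, -0.344]
contact_force: [0.7, -0.2, -1.5]
grip_width: 25.0
```

Call:
jog_arm --pt "0 0 0 0 0.0316 -0.0092 0.01" --pt "0 0 0 0.005 0.051 -0.015 0.01" --pt "0 0 0 0.013 0.061 -0.018 0.01" --pt "0 0 0 0.018 0.065 -0.019 0.01" --pt "0 0 0 0.019 0.065 -0.019 0.01"

```text
clock: 4.9
ee_pos: [514.3, 241.5, 194.6]
eef_rot: [0.341, 1.546, -0.344]
contact_force: [-0.7, 0.2, -1.8]
grip_width: 24.9
```

Call:
jog_arm --pt "0 0 0 0 0 0 0.01" --pt "0 0 0 0 0 0 0.01"

```text
clock: 5.1
ee_pos: [515.3, 241.2, 196.5]
eef_rot: [0.344, 1.543, -0.344]
contact_force: [0.8, -0.6, -2.2]
grip_width: 25.0
```

```bash
python3 - <<'E'
from h import *
d=grab('side','s2'); t=grab('top','t2')
a=cv2.resize(d['pixels'][120:240,200:310],None,fx=5,fy=5,interpolation=2)
b=cv2.resize(t['pixels'][180:260,190:250],None,fx=4,fy=4,interpolation=2)
o=np.zeros((600,800,3),np.uint8);o[:,:550]=a;o[:320,555:795]=b
cv2.imwrite('pics/c3.png',o[...,::-1]);s=env.read_state();print(s['ee_pos'],s['contact_force'],s['eef_rot'])
print(proj(d,[*(s['ee_pos'][:2]+22*np.array([.906,-.423])),s['ee_pos'][2]-155+6]),proj(d,[570,217.3,74]),proj(d,[570,217.3,0]))
E
```

```text
[515.53120085 241.52638635 196.78735676] [ 0.77343341  0.34803739 -2.43501433] [ 0.34377097  1.54269206 -0.34320008]
[253.18584204 198.09745352] [265.72397079 187.15905161] [267.67415011 205.40109105]
```

View pics/c3.png

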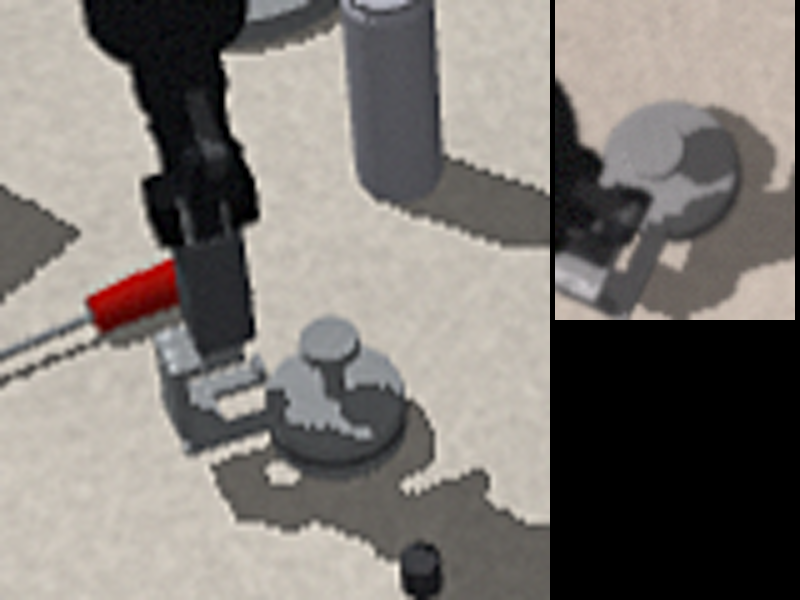

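The fork tips appear at side px (252,192) and (254,206), and their midpoint matches the prediction of (253,198). The stem is at (266,196), dead ahead. I'll slide in, fast at first and then slow.

Call:
jog_arm --pt "0 0 0 0 0.0005 0.01 0.01" --pt "0 0 0 0 0.001 0.025 0.01" --pt "0 0 0 0 0.001 0.038 0.01" --pt "0 0 0 0 0.001 0.046 0.01" --pt "0 0 0 0 0.001 0.05 0.01"

```text
clock: 5.7
ee_pos: [562.1, 221.3, 196.2]
eef_rot: [0.344, 1.543, -0.343]
contact_force: [0.3, -0.1, -2.4]
grip_width: 25.2
```

Call:
jog_arm --pt "0 0 0 0 0 0.003 0.01" --pt "0 0 0 0 0 0.006 0.01" --pt "0 0 0 0 0 0.009 0.01" --pt "0 0 0 0 0 0.011 0.01" --pt "0 0 0 0 0 0.013 0.01"

```text
clock: 6.2
ee_pos: [571.6, 216.9, 196.1]
eef_rot: [0.343, 1.546, -0.342]
contact_force: [-3.3, 0.8, -2.3]
grip_width: 25.0
```

Call:
jog_arm --pt "0 0 0 0 0 0 0.01" --pt "0 0 0 0 0 0 0.01"

```text
clock: 6.4
ee_pos: [571.9, 216.8, 196.1]
eef_rot: [0.343, 1.545, -0.342]
contact_force: [-3.0, 1.9, -1.1]
grip_width: 25.0
```

```bash
python3 - <<'E'
from h import *
d=grab('side','s3')
a=cv2.resize(d['pixels'][120:240,200:320],None,fx=5,fy=5,interpolation=2)
cv2.imwrite('pics/c4.png',a[...,::-1]);s=env.read_state();print(s['ee_pos'],s['contact_force'],s['eef_rot'])
E
```

```text
[571.93970988 216.8081572  196.03429994] [-2.61969703  2.3528503  -1.93789445] [ 0.34255544  1.54520632 -0.34217768]
```

View pics/c4.png

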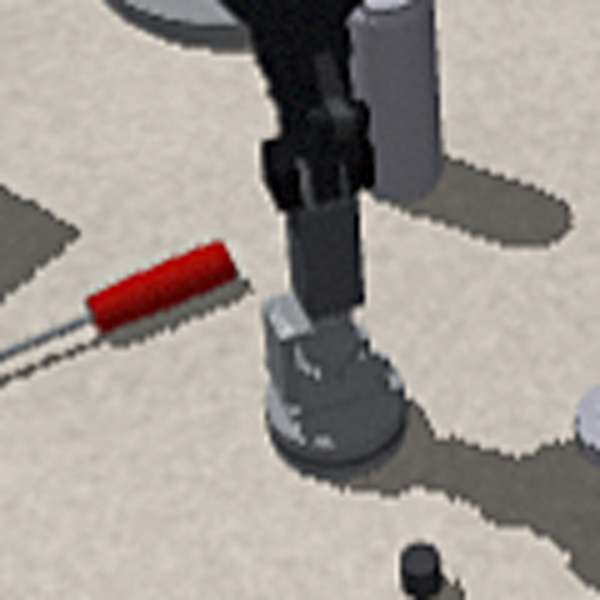

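Contact is about 3.5 N, so the stem is home. I'll relieve it slightly and lift to take up the slack.

Call:
jog_arm --pt "0 0 0 -0.002 0 -0.001 0.01" --pt "0 0 0 -0.006 0 -0.001 0.01" --pt "0 0 0 -0.011 0 -0.001 0.01" --pt "0 0 0 -0.015 0 -0.001 0.01" --pt "0 0 0 -0.019 0 -0.001 0.01"

```text
clock: 6.95
ee_pos: [571.7, 216.9, 215.6]
eef_rot: [0.343, 1.544, -0.343]
contact_force: [-2.4, 1.4, -3.3]
grip_width: 25.3
```

Call:
jog_arm --pt "0 0 0 -0.004 0 0 0.01" --pt "0 0 0 -0.008 0 0 0.01" --pt "0 0 0 -0.012 0 0 0.01" --pt "0 0 0 -0.016 0 0 0.01" --pt "0 0 0 -0.018 0 0 0.01"

```text
clock: 7.45
ee_pos: [572.1, 216.8, 233.7]
eef_rot: [0.343, 1.543, -0.343]
contact_force: [-1.5, 0.2, -4.0]
grip_width: 25.1
```

Call:
jog_arm --pt "0 0 0 0 0 0 0.01" --pt "0 0 0 0 0 0 0.01"

```text
clock: 7.65
ee_pos: [571.9, 216.9, 233.2]
eef_rot: [0.343, 1.544, -0.343]
contact_force: [-2.1, 1.2, -4.1]
grip_width: 24.8
```

```bash
python3 - <<'E'
from h import *
d=grab('side','s4');s=env.read_state();print(s['ee_pos'],s['contact_force'])
p=pickle.load(open('pics/s3.pkl','rb'))
# track body bottom rim + socket (reference)
g=lambda d:cv2.cvtColor(d['pixels'],cv2.COLOR_RGB2GRAY).astype(np.float32)
for b in((252,205,30,14),):
    x,y,w,h=b; print(cv2.phaseCorrelate(g(p)[y:y+h,x:x+w],g(d)[y:y+h,x:x+w]))
print(proj(d,[571,217,30]),proj(d,[571,217,40]))
E
```

```text
[571.8693813  216.91397835 233.09380841] [-1.31747663  1.16716609 -4.81814624]
((0.14235582734086094, 0.36408354104791574), 0.9652516611417135)
[267.24410611 198.01887627] [266.98294568 195.55921516]
```

Call:
jog_arm --pt "0 0 0 -0.002 0 0 0.01" --pt "0 0 0 -0.004 0 0 0.01" --pt "0 0 0 -0.006 0 0 0.01" --pt "0 0 0 -0.008 0 0 0.01" --pt "0 0 0 -0.008 0 0 0.01"

```text
clock: 8.2
ee_pos: [572.0, 216.8, 241.6]
eef_rot: [0.343, 1.543, -0.343]
contact_force: [-1.3, 0.6, -5.1]
grip_width: 24.9
```

```bash
cat >> h.py <<'E'
def track(f,box=(252,205,30,14),ref='s3'):
    d=grab('side',f);p=pickle.load(open('pics/%s.pkl'%ref,'rb'));s=env.read_state()
    g=lambda d:cv2.cvtColor(d['pixels'],cv2.COLOR_RGB2GRAY).astype(np.float32)
    x,y,w,h=box;best=cv2.matchTemplate(g(d)[y-12:y+h+6,x-6:x+w+6],g(p)[y:y+h,x:x+w],cv2.TM_CCOEFF_NORMED)
    j=np.unravel_index(best.argmax(),best.shape); c=best[:,j[1]]; i=j[0]
    sub=0 if i in(0,len(c)-1) else (c[i-1]-c[i+1])/2/(c[i-1]-2*c[i]+c[i+1])
    print('clk',round(s['clock'],2),'z',s['ee_pos'][2].round(1),'F',s['contact_force'].round(1),'px rise',round(12-i-sub,2),'dx',j[1]-6,best.max().round(3))
E
python3 -c "
from h import *
track('s5')"
```

```text
clk 8.25 z 241.5 F [-1.2  0.8 -5.3] px rise 0.04 dx 0 0.961
```

Call:
jog_arm --pt "0 0 0 -0.002 0 0 0.01" --pt "0 0 0 -0.004 0 0 0.01" --pt "0 0 0 -0.006 0 0 0.01" --pt "0 0 0 -0.008 0 0 0.01" --pt "0 0 0 -0.008 0 0 0.01"

```text
clock: 8.75
ee_pos: [571.9, 216.8, 249.6]
eef_rot: [0.343, 1.543, -0.343]
contact_force: [-1.1, -0.3, -6.5]
grip_width: 24.8
```

```bash
python3 -c "
from h import *
track('s6')"
```

```text
clk 8.8 z 249.4 F [-1.   1.  -6.7] px rise 0.04 dx 0 0.961
```

Call:
jog_arm --pt "0 0 0 -0.002 0 0 0.01" --pt "0 0 0 -0.004 0 0 0.01" --pt "0 0 0 -0.006 0 0 0.01" --pt "0 0 0 -0.008 0 0 0.01" --pt "0 0 0 -0.008 0 0 0.01"

```text
clock: 9.3
ee_pos: [572.0, 216.9, 257.6]
eef_rot: [0.343, 1.543, -0.343]
contact_force: [-2.0, 0.5, -7.6]
grip_width: 25.1
```

```bash
python3 -c "
from h import *
track('s7')"
```

```text
clk 9.35 z 257.4 F [-0.   0.6 -6.9] px rise 0.13 dx 0 0.954
```

Call:
jog_arm --pt "0 0 0 -0.002 0 0 0.01" --pt "0 0 0 -0.004 0 0 0.01" --pt "0 0 0 -0.006 0 0 0.01" --pt "0 0 0 -0.006 0 0 0.01" --pt "0 0 0 -0.006 0 0 0.01"

```text
clock: 9.85
ee_pos: [571.9, 216.9, 263.3]
eef_rot: [0.343, 1.543, -0.343]
contact_force: [-0.2, -0.3, -8.6]
grip_width: 25.0
```

```bash
python3 -c "
from h import *
track('s8')"
```

```text
clk 9.9 z 263.3 F [-0.8 -0.2 -8.1] px rise 0.2 dx 0 0.945
```

Call:
jog_arm --pt "0 0 0 -0.002 0 0 0.01" --pt "0 0 0 -0.004 0 0 0.01" --pt "0 0 0 -0.006 0 0 0.01" --pt "0 0 0 -0.006 0 0 0.01" --pt "0 0 0 -0.006 0 0 0.01"

```text
clock: 10.4
ee_pos: [571.9, 216.9, 269.4]
eef_rot: [0.343, 1.543, -0.343]
contact_force: [0.6, 0.0, -8.2]
grip_width: 25.1
```

```bash
python3 -c "
from h import *
track('s9')"
```

```text
clk 10.45 z 269.3 F [-1.   0.5 -9.1] px rise 0.25 dx 0 0.937
```

Call:
jog_arm --pt "0 0 0 -0.002 0 0 0.01" --pt "0 0 0 -0.004 0 0 0.01" --pt "0 0 0 -0.005 0 0 0.01" --pt "0 0 0 -0.005 0 0 0.01" --pt "0 0 0 -0.005 0 0 0.01"

```text
clock: 10.95
ee_pos: [571.9, 216.9, 274.3]
eef_rot: [0.343, 1.544, -0.343]
contact_force: [0.5, 0.8, -8.8]
grip_width: 25.1
```

```bash
python3 -c "
from h import *
track('s10')"
```

```text
clk 11.0 z 274.2 F [  1.2  -0.9 -10.2] px rise 0.22 dx 0 0.941
```

Call:
jog_arm --pt "0 0 0 -0.002 0 0 0.01" --pt "0 0 0 -0.004 0 0 0.01" --pt "0 0 0 -0.005 0 0 0.01" --pt "0 0 0 -0.005 0 0 0.01" --pt "0 0 0 -0.005 0 0 0.01"

```text
clock: 11.5
ee_pos: [571.9, 217.0, 279.4]
eef_rot: [0.343, 1.543, -0.342]
contact_force: [-0.1, -0.2, -8.7]
grip_width: 25.1
```

```bash
python3 -c "
from h import *
track('s11')"
```

```text
clk 11.55 z 279.3 F [ 0.4 -0.1 -9.7] px rise 0.87 dx 0 0.902
```

Call:
jog_arm --pt "0 0 0 -0.002 0 0 0.01" --pt "0 0 0 -0.004 0 0 0.01" --pt "0 0 0 -0.005 0 0 0.01" --pt "0 0 0 -0.005 0 0 0.01" --pt "0 0 0 -0.005 0 0 0.01"

```text
clock: 12.05
ee_pos: [571.9, 217.0, 284.4]
eef_rot: [0.343, 1.543, -0.342]
contact_force: [-0.6, 0.1, -10.1]
grip_width: 24.8
```

```bash
python3 -c "
from h import *
track('s12')"
```

```text
clk 12.1 z 284.3 F [ 0.8  0.7 -9.3] px rise 2.22 dx 0 0.852
```

The weight lifted off at TCP z of about 276.5, and its underside is now at about 8 mm. I'll hold still for two seconds and more.

Call:
jog_arm --pt "0 0 0 0 0 0 0.01" --pt "0 0 0 0 0 0 0.01" --pt "0 0 0 0 0 0 0.01" --pt "0 0 0 0 0 0 0.01" --pt "0 0 0 0 0 0 0.01"

```text
clock: 12.6
ee_pos: [571.9, 216.9, 284.3]
eef_rot: [0.343, 1.543, -0.343]
contact_force: [-0.1, -0.2, -9.0]
grip_width: 25.1
```

Call:
jog_arm --pt "0 0 0 0 0 0 0.01" --pt "0 0 0 0 0 0 0.01" --pt "0 0 0 0 0 0 0.01" --pt "0 0 0 0 0 0 0.01" --pt "0 0 0 0 0 0 0.01"

```text
clock: 13.1
ee_pos: [571.9, 216.9, 284.3]
eef_rot: [0.343, 1.543, -0.343]
contact_force: [-0.1, -0.3, -10.2]
grip_width: 25.2
```

Call:
jog_arm --pt "0 0 0 0 0 0 0.01" --pt "0 0 0 0 0 0 0.01" --pt "0 0 0 0 0 0 0.01" --pt "0 0 0 0 0 0 0.01" --pt "0 0 0 0 0 0 0.01"

```text
clock: 13.6
ee_pos: [571.8, 216.9, 284.3]
eef_rot: [0.343, 1.544, -0.343]
contact_force: [0.0, 0.1, -9.3]
grip_width: 24.8
```

Call:
jog_arm --pt "0 0 0 0 0 0 0.01" --pt "0 0 0 0 0 0 0.01" --pt "0 0 0 0 0 0 0.01" --pt "0 0 0 0 0 0 0.01" --pt "0 0 0 0 0 0 0.01"

```text
clock: 14.1
ee_pos: [571.9, 216.9, 284.3]
eef_rot: [0.343, 1.544, -0.342]
contact_force: [0.3, -0.6, -9.3]
grip_width: 25.2
```

Call:
jog_arm --pt "0 0 0 0 0 0 0.01" --pt "0 0 0 0 0 0 0.01" --pt "0 0 0 0 0 0 0.01" --pt "0 0 0 0 0 0 0.01" --pt "0 0 0 0 0 0 0.01"

```text
clock: 14.6
ee_pos: [571.8, 216.9, 284.3]
eef_rot: [0.343, 1.544, -0.342]
contact_force: [-0.3, 0.9, -9.1]
grip_width: 24.8
```

```bash
python3 - <<'E'
from h import *
track('s13')
d=pickle.load(open('pics/s13.pkl','rb'))
cv2.imwrite('pics/c5.png',cv2.resize(d['pixels'][110:230,210:330],None,fx=5,fy=5,interpolation=2)[...,::-1])
E
```

```text
clk 14.65 z 284.3 F [ 0.6 -0.6 -9. ] px rise 1.82 dx 0 0.862
```

View pics/c5.png

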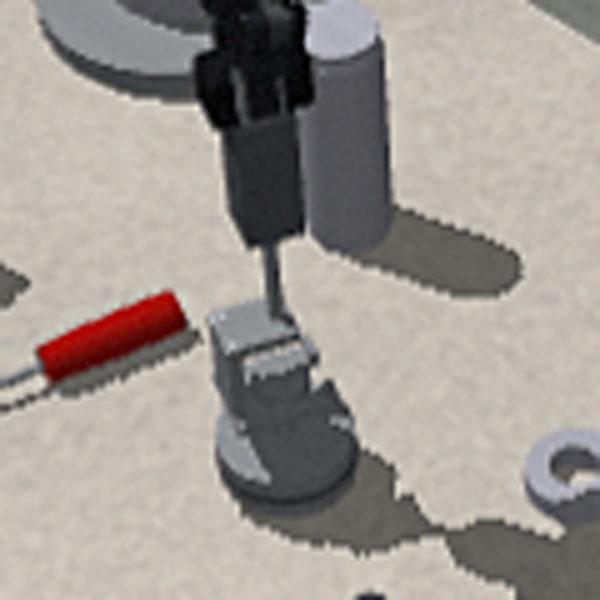

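The weight hangs level and still, well inside the hook, with a reading of about 7 N (roughly 0.72 to 0.77 kg). I'll raise it to about 42 mm to clear the socket, bolt and holder.

Call:
jog_arm --pt "0 0 0 -0.002 0 0 0.01" --pt "0 0 0 -0.006 0 0 0.01" --pt "0 0 0 -0.011 0 0 0.01" --pt "0 0 0 -0.016 0 0 0.01" --pt "0 0 0 -0.021 0 0 0.01"

```text
clock: 15.15
ee_pos: [572.0, 217.0, 306.1]
eef_rot: [0.343, 1.543, -0.342]
contact_force: [0.9, 0.6, -8.8]
grip_width: 24.9
```

Call:
jog_arm --pt "0 0 0 -0.005 0 0 0.01" --pt "0 0 0 -0.009 0 0 0.01" --pt "0 0 0 -0.012 0 0 0.01" --pt "0 0 0 -0.014 0 0 0.01" --pt "0 0 0 -0.014 0 0 0.01"

```text
clock: 15.65
ee_pos: [572.0, 217.0, 319.6]
eef_rot: [0.343, 1.543, -0.342]
contact_force: [-0.3, -0.1, -8.7]
grip_width: 25.0
```

Call:
jog_arm --pt "0 0 0 0 -0.0019 0.0005 0.01" --pt "0 0 0 0 -0.0068 0.0016 0.01" --pt "0 0 0 0 -0.0146 0.0034 0.01" --pt "0 0 0 0 -0.0253 0.0059 0.01" --pt "0 0 0 0 -0.037 0.0086 0.01"

```text
clock: 16.15
ee_pos: [563.7, 178.6, 319.3]
eef_rot: [0.342, 1.543, -0.343]
contact_force: [-0.2, 0.0, -8.5]
grip_width: 24.9
```

Call:
jog_arm --pt "0 0 0 0 -0.0117 0.0027 0.01" --pt "0 0 0 0 -0.0234 0.0055 0.01" --pt "0 0 0 0 -0.0351 0.0082 0.01" --pt "0 0 0 0 -0.0468 0.0109 0.01" --pt "0 0 0 0 -0.0584 0.0137 0.01"

```text
clock: 16.65
ee_pos: [551.4, 119.9, 319.4]
eef_rot: [0.343, 1.543, -0.343]
contact_force: [0.3, 0.6, -8.9]
grip_width: 24.8
```

Call:
jog_arm --pt "0 0 0 0 -0.0117 0.0027 0.01" --pt "0 0 0 0 -0.0234 0.0055 0.01" --pt "0 0 0 0 -0.0351 0.0082 0.01" --pt "0 0 0 0 -0.0468 0.0109 0.01" --pt "0 0 0 0 -0.0584 0.0137 0.01"

```text
clock: 17.15
ee_pos: [539.2, 61.4, 319.3]
eef_rot: [0.343, 1.543, -0.342]
contact_force: [-0.7, 0.9, -8.8]
grip_width: 25.0
```

Call:
jog_arm --pt "0 0 0 0 -0.0117 0.0027 0.01" --pt "0 0 0 0 -0.0234 0.0055 0.01" --pt "0 0 0 0 -0.0351 0.0082 0.01" --pt "0 0 0 0 -0.0468 0.0109 0.01" --pt "0 0 0 0 -0.0584 0.0137 0.01"

```text
clock: 17.65
ee_pos: [526.9, 2.6, 319.3]
eef_rot: [0.343, 1.543, -0.343]
contact_force: [0.1, 0.7, -9.6]
grip_width: 24.9
```

Call:
jog_arm --pt "0 0 0 0 -0.0117 0.0027 0.01" --pt "0 0 0 0 -0.0234 0.0055 0.01" --pt "0 0 0 0 -0.0351 0.0082 0.01" --pt "0 0 0 0 -0.0468 0.0109 0.01" --pt "0 0 0 0 -0.0584 0.0137 0.01"

```text
clock: 18.15
ee_pos: [514.6, -56.1, 319.3]
eef_rot: [0.343, 1.543, -0.343]
contact_force: [0.7, -0.6, -8.9]
grip_width: 25.0
```

Call:
jog_arm --pt "0 0 0 0 -0.0117 0.0027 0.01" --pt "0 0 0 0 -0.0234 0.0055 0.01" --pt "0 0 0 0 -0.0351 0.0082 0.01" --pt "0 0 0 0 -0.0468 0.0109 0.01" --pt "0 0 0 0 -0.0584 0.0137 0.01"

```text
clock: 18.65
ee_pos: [502.3, -114.8, 319.3]
eef_rot: [0.343, 1.544, -0.342]
contact_force: [1.2, 0.5, -9.9]
grip_width: 25.1
```

Call:
jog_arm --pt "0 0 0 0 -0.0117 0.0027 0.01" --pt "0 0 0 0 -0.0234 0.0055 0.01" --pt "0 0 0 0 -0.0351 0.0082 0.01" --pt "0 0 0 0 -0.0468 0.0109 0.01" --pt "0 0 0 0 -0.0584 0.0137 0.01"

```text
clock: 19.15
ee_pos: [490.0, -173.5, 319.3]
eef_rot: [0.343, 1.544, -0.342]
contact_force: [0.4, -0.7, -10.6]
grip_width: 25.0
```

Call:
jog_arm --pt "0 0 0 0 -0.0107 0.0025 0.01" --pt "0 0 0 0 -0.0195 0.0046 0.01" --pt "0 0 0 0 -0.0273 0.0064 0.01" --pt "0 0 0 0 -0.0321 0.0075 0.01" --pt "0 0 0 0 -0.0351 0.0082 0.01"

```text
clock: 19.65
ee_pos: [482.7, -208.2, 319.2]
eef_rot: [0.343, 1.544, -0.343]
contact_force: [-0.3, 0.0, -9.6]
grip_width: 24.8
```

```bash
python3 - <<'E'
from h import *
d=grab('side','s14');t=grab('top','t14')
o=np.zeros((600,800,3),np.uint8)
o[:560,:480]=cv2.resize(d['pixels'][210:350,305:425],None,fx=4,fy=4,interpolation=2)
b=cv2.resize(t['pixels'][220:310,370:450],None,fx=4,fy=4,interpolation=2);o[:360,480:800]=b
cv2.imwrite('pics/c6.png',o[...,::-1]);s=env.read_state();print(s['clock'],s['ee_pos'],s['contact_force'])
print(proj(d,[*s['ee_pos'][:2],42]),proj(d,[482,-211,6]))
E
```

```text
19.75 [ 482.75555385 -208.07077948  319.25648744] [-0.10532789  0.63266313 -8.40877269]
[367.79442911 309.47803111] [367.5363841  318.15845226]
```

View pics/c6.png

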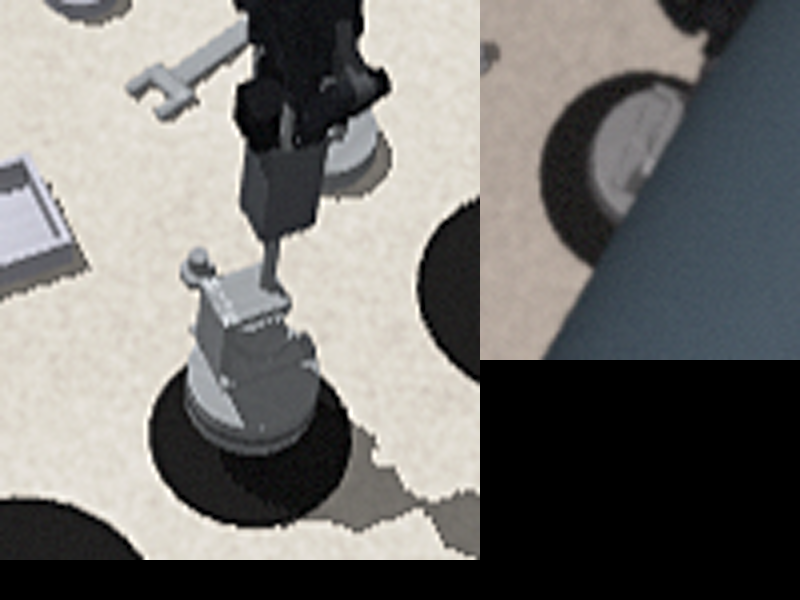

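The weight hangs level over the pad's centre. I'll lower it gently, then slacken the spring.

Call:
jog_arm --pt "0 0 0 0.002 -0.001 0.0002 0.01" --pt "0 0 0 0.006 -0.002 0.0005 0.01" --pt "0 0 0 0.011 -0.003 0.0007 0.01" --pt "0 0 0 0.016 -0.003 0.0007 0.01" --pt "0 0 0 0.021 -0.003 0.0007 0.01"

```text
clock: 20.25
ee_pos: [482.0, -210.6, 297.5]
eef_rot: [0.343, 1.544, -0.342]
contact_force: [-0.2, -0.2, -9.9]
grip_width: 25.0
```

Call:
jog_arm --pt "0 0 0 0.004 0 0 0.01" --pt "0 0 0 0.007 0 0 0.01" --pt "0 0 0 0.0085 0 0 0.01" --pt "0 0 0 0.01 0 0 0.01" --pt "0 0 0 0.0115 0 0 0.01"

```text
clock: 20.75
ee_pos: [482.3, -210.9, 286.9]
eef_rot: [0.343, 1.543, -0.343]
contact_force: [-0.1, -0.4, -9.7]
grip_width: 25.1
```

Call:
jog_arm --pt "0 0 0 0.0015 0 0 0.01" --pt "0 0 0 0.003 0 0 0.01" --pt "0 0 0 0.0045 0 0 0.01" --pt "0 0 0 0.006 0 0 0.01" --pt "0 0 0 0.008 0 0 0.01"

```text
clock: 21.25
ee_pos: [482.2, -210.8, 278.7]
eef_rot: [0.343, 1.543, -0.342]
contact_force: [-0.4, -0.8, -8.9]
grip_width: 24.8
```

Call:
jog_arm --pt "0 0 0 0.004 0 0 0.01" --pt "0 0 0 0.009 0 0 0.01" --pt "0 0 0 0.014 0 0 0.01" --pt "0 0 0 0.019 0 0 0.01" --pt "0 0 0 0.024 0 0 0.01"

```text
clock: 21.75
ee_pos: [482.1, -210.8, 254.5]
eef_rot: [0.343, 1.543, -0.343]
contact_force: [-1.5, 0.8, -6.1]
grip_width: 24.8
```

Call:
jog_arm --pt "0 0 0 0.005 0 0 0.01" --pt "0 0 0 0.01 0 0 0.01" --pt "0 0 0 0.015 0 0 0.01" --pt "0 0 0 0.02 0 0 0.01" --pt "0 0 0 0.025 0 0 0.01"

```text
clock: 22.25
ee_pos: [482.2, -210.8, 229.6]
eef_rot: [0.342, 1.543, -0.343]
contact_force: [-1.5, 0.3, -3.4]
grip_width: 25.1
```

Call:
jog_arm --pt "0 0 0 0.005 0 0 0.01" --pt "0 0 0 0.01 0 0 0.01" --pt "0 0 0 0.014 0 0 0.01" --pt "0 0 0 0.014 0 0 0.01" --pt "0 0 0 0.014 0 0 0.01"

```text
clock: 22.75
ee_pos: [482.2, -210.8, 215.8]
eef_rot: [0.343, 1.543, -0.342]
contact_force: [-2.9, 1.3, -1.6]
grip_width: 25.1
```

Call:
jog_arm --pt "0 0 0 0.003 0 -0.001 0.01" --pt "0 0 0 0.006 0 -0.002 0.01" --pt "0 0 0 0.009 0 -0.002 0.01" --pt "0 0 0 0.012 0 -0.002 0.01" --pt "0 0 0 0.012 0 -0.002 0.01"

```text
clock: 23.25
ee_pos: [480.5, -210.0, 203.4]
eef_rot: [0.343, 1.543, -0.342]
contact_force: [0.8, -0.8, -1.7]
grip_width: 25.3
```

```bash
python3 - <<'E'
from h import *
d=grab('side','s15')
cv2.imwrite('pics/c7.png',cv2.resize(d['pixels'][230:350,310:430],None,fx=5,fy=5,interpolation=2)[...,::-1]);s=env.read_state();print(s['clock'],s['ee_pos'],s['contact_force'])
E
```

```text
23.3 [ 480.48926779 -210.00156667  203.60909861] [-0.68144521 -0.99979336 -2.43052811]
```

View pics/c7.png

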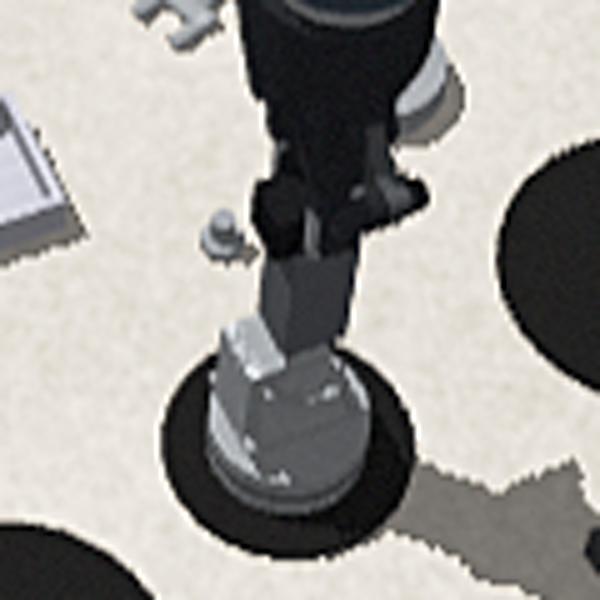

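The weight stands centred on the pad and the force is back to baseline, so the scale is slack. I'll draw the hook back out.

Call:
jog_arm --pt "0 0 0 0 0 -0.003 0.01" --pt "0 0 0 0 0 -0.007 0.01" --pt "0 0 0 0 0 -0.012 0.01" --pt "0 0 0 0 0 -0.017 0.01" --pt "0 0 0 0 0 -0.022 0.01"

```text
clock: 23.8
ee_pos: [459.9, -200.4, 203.9]
eef_rot: [0.343, 1.543, -0.343]
contact_force: [0.2, -0.7, -1.5]
grip_width: 24.8
```

Call:
jog_arm --pt "0 0 0 0 0 -0.008 0.01" --pt "0 0 0 0 0 -0.018 0.01" --pt "0 0 0 0 0 -0.03 0.01" --pt "0 0 0 0 0 -0.042 0.01" --pt "0 0 0 0 0 -0.05 0.01"

```text
clock: 24.3
ee_pos: [413.7, -178.7, 203.7]
eef_rot: [0.343, 1.544, -0.342]
contact_force: [-0.8, 0.5, -2.4]
grip_width: 24.7
```

Call:
jog_arm --pt "0 0 0 0 0 0 0.01" --pt "0 0 0 0 0 0 0.01" --pt "0 0 0 0 0 0 0.01"

```text
clock: 24.6
ee_pos: [415.6, -179.8, 203.9]
eef_rot: [0.342, 1.543, -0.343]
contact_force: [-0.2, 1.2, -2.2]
grip_width: 24.5
```

```bash
python3 - <<'E'
from h import *
d=grab('side','s16')
cv2.imwrite('pics/c8.png',cv2.resize(d['pixels'][230:350,290:420],None,fx=4.5,fy=4.5,interpolation=2)[...,::-1]);s=env.read_state();print(s['clock'],s['ee_pos'],s['contact_force'])
E
```

```text
24.65 [ 415.61388211 -179.79401253  203.85803374] [-0.48328789  0.42207097 -1.70045072]
```

View pics/c8.png

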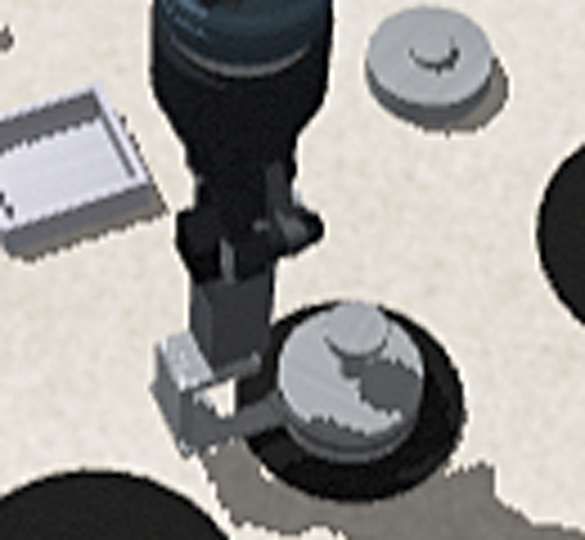

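The hook is clear. The weight stands upright on the pad at crop (350,385), close to centre. I'll return above the holder.

Call:
jog_arm --pt "0 0 0 -0.006 0 0 0.01" --pt "0 0 0 -0.014 0.005 -0.0005 0.01" --pt "0 0 0 -0.02 0.02 -0.002 0.01" --pt "0 0 0 -0.02 0.045 -0.0046 0.01" --pt "0 0 0 -0.02 0.075 -0.0076 0.01"

```text
clock: 25.15
ee_pos: [440.9, -108.1, 224.9]
eef_rot: [0.344, 1.541, -0.344]
contact_force: [0.5, 0.0, -2.6]
grip_width: 24.7
```

Call:
jog_arm --pt "0 0 0 0 0.035 -0.0036 0.01" --pt "0 0 0 0 0.065 -0.0066 0.01" --pt "0 0 0 0 0.09 -0.0091 0.01" --pt "0 0 0 0 0.107 -0.0109 0.01" --pt "0 0 0 0 0.117 -0.0119 0.01"

```text
clock: 25.65
ee_pos: [479.5, 4.3, 224.5]
eef_rot: [0.341, 1.543, -0.341]
contact_force: [-0.0, 0.9, -1.5]
grip_width: 24.6
```

Call:
jog_arm --pt "0 0 0 0 0 0 0.01" --pt "0 0 0 0 0 0 0.01" --pt "0 0 0 0 0 0 0.01"

```text
clock: 25.95
ee_pos: [478.5, 2.0, 223.9]
eef_rot: [0.343, 1.543, -0.344]
contact_force: [0.3, -0.5, -2.4]
grip_width: 25.3
```

```bash
python3 - <<'E'
from h import *
d=grab('side','s17')
cv2.imwrite('pics/c9.png',cv2.resize(d['pixels'][190:310,240:370],None,fx=4.5,fy=4.5,interpolation=2)[...,::-1]);s=env.read_state();print(s['clock'],s['ee_pos'],s['eef_rot'],s['contact_force'])
u=np.array([.906,-.423]);v=np.array([.423,.906]);e=np.array([479.2-s['ee_pos'][0],2.4-s['ee_pos'][1]]);print('tool y',e@v,'tool z',e@u)
E
```

```text
26.0 [478.49672381   1.94752721 223.85767099] [ 0.34345036  1.54338722 -0.34373236] [ 0.02976827 -0.52231046 -2.4975537 ]
tool y 0.7074261702584741 tool z 0.44577223628882623
```

View pics/c9.png

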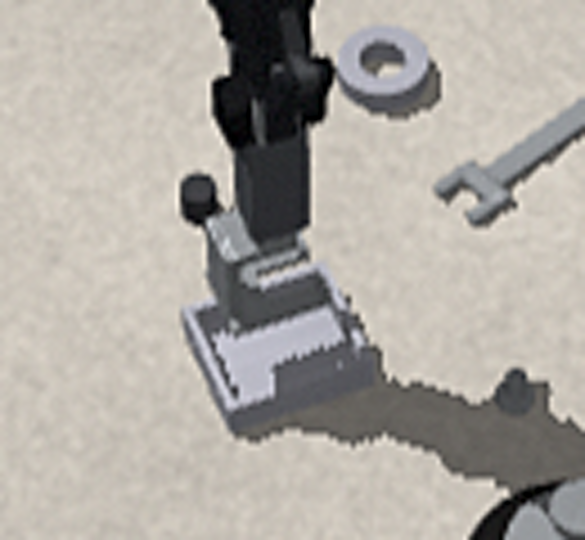

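The scale is square above the holder. I'll lower it in.

Call:
jog_arm --pt "0 0 0 0.01 0.0007 0.0005 0.01" --pt "0 0 0 0.025 0.0007 0.0005 0.01" --pt "0 0 0 0.04 0.0007 0.0005 0.01" --pt "0 0 0 0.05 0.0007 0.0005 0.01" --pt "0 0 0 0.056 0.0007 0.0005 0.01"

```text
clock: 26.5
ee_pos: [478.6, 3.0, 166.4]
eef_rot: [0.343, 1.545, -0.343]
contact_force: [0.2, 0.0, -1.9]
grip_width: 24.6
```

Call:
jog_arm --pt "0 0 0 0.002 0 0 0.01" --pt "0 0 0 0.004 0 0 0.01" --pt "0 0 0 0.006 0 0 0.01" --pt "0 0 0 0.007 0 0 0.01" --pt "0 0 0 0.007 0 0 0.01"

```text
clock: 27.0
ee_pos: [479.6, 3.1, 160.9]
eef_rot: [0.343, 1.543, -0.342]
contact_force: [-0.1, 0.1, -1.9]
grip_width: 24.9
```

Call:
jog_arm --pt "0 0 0 0 0 0 0.01" --pt "0 0 0 0 0 0 0.01"

```text
clock: 27.2
ee_pos: [479.5, 3.2, 161.0]
eef_rot: [0.343, 1.543, -0.342]
contact_force: [-0.3, 0.4, -2.4]
grip_width: 25.3
```

Call:
jog_arm --pt "0 0 0 0.0007 0 0 0.01" --pt "0 0 0 0.0015 0 0 0.01" --pt "0 0 0 0.0015 0 0 0.01"

```text
clock: 27.5
ee_pos: [479.9, 3.1, 160.2]
eef_rot: [0.343, 1.542, -0.342]
contact_force: [-1.9, 0.5, 5.2]
grip_width: 24.8
```

Call:
jog_arm --pt "0 0 0 0 0 0 0.028" --pt "0 0 0 0 0 0 0.034" --pt "0 0 0 0 0 0 0.045" --pt "0 0 0 0 0 0 0.065" --pt "0 0 0 0 0 0 0.085"

```text
clock: 28.0
ee_pos: [479.4, 3.2, 159.2]
eef_rot: [0.343, 1.544, -0.342]
contact_force: [-0.5, 0.9, -0.6]
grip_width: 72.6
```

Call:
jog_arm --pt "0 0 0 0 0 0 0.085" --pt "0 0 0 0 0 0 0.085" --pt "0 0 0 0 0 0 0.085"

```text
clock: 28.3
ee_pos: [479.4, 3.1, 159.3]
eef_rot: [0.343, 1.544, -0.343]
contact_force: [0.3, -0.2, 0.4]
grip_width: 85.1
```

Released. I'll rise straight up, then swing well aside so both cameras can see the scene.

Call:
jog_arm --pt "0 0 0 -0.01 0 0 0.085" --pt "0 0 0 -0.03 0 0 0.085" --pt "0 0 0 -0.06 0 0 0.085" --pt "0 0 0 -0.09 0 0 0.085" --pt "0 0 0 -0.11 0 0 0.085"

```text
clock: 28.8
ee_pos: [480.1, 3.1, 272.3]
eef_rot: [0.343, 1.54, -0.342]
contact_force: [-0.1, 0.1, -0.0]
grip_width: 84.6
```

Call:
jog_arm --pt "0 0 0 0 0.02 -0.015 0.085" --pt "0 0 0 0 0.05 -0.035 0.085" --pt "0 0 0 0 0.09 -0.06 0.085" --pt "0 0 0 0 0.13 -0.085 0.085" --pt "0 0 0 0 0.17 -0.1 0.085"

```text
clock: 29.3
ee_pos: [459.7, 201.3, 270.5]
eef_rot: [0.343, 1.543, -0.342]
contact_force: [1.1, 0.1, 0.5]
grip_width: 85.2
```

Call:
jog_arm --pt "0 0 0 0 0.04 -0.02 0.085" --pt "0 0 0 0 0.08 -0.04 0.085" --pt "0 0 0 0 0.12 -0.06 0.085" --pt "0 0 0 0 0.15 -0.075 0.085" --pt "0 0 0 0 0.16 -0.08 0.085"

```text
clock: 29.8
ee_pos: [455.3, 381.4, 269.6]
eef_rot: [0.341, 1.544, -0.339]
contact_force: [0.5, -0.9, 0.2]
grip_width: 85.3
```

```bash
python3 - <<'E'
from h import *
d=grab('side','s18');t=grab('top','t18')
o=np.zeros((600,800,3),np.uint8)
a=cv2.resize(d['pixels'][180:360,255:415],None,fx=2.5,fy=2.5,interpolation=2);o[:450,:400]=a
b=cv2.resize(t['pixels'][160:310,280:480],None,fx=2,fy=2,interpolation=2);o[:300,400:800]=b
cv2.imwrite('pics/c10.png',o[...,::-1]);s=env.read_state();print(s['clock'],s['ee_pos'],s['joint_vel'].round(3))
g=lambda d:cv2.cvtColor(d['pixels'],cv2.COLOR_RGB2GRAY).astype(np.float32)
T=pickle.load(open('pics/t1.pkl','rb'));
# pad & weight in top
x,y,w,h=380,232,65,65
hsv=cv2.cvtColor(t['pixels'],cv2.COLOR_RGB2HSV)[y:y+h,x:x+w]
m=((hsv[...,2]>60)&(hsv[...,1]<30)).astype(np.uint8)
ct=max(cv2.findContours(m,0,1)[0],key=cv2.contourArea);(cx,cy),ax,_=cv2.fitEllipse(ct)
print('weight ell',cx+x,cy+y,ax,onz(t,cx+x,cy+y,21)[:2])
for f in('top0','t18'):
    p=pickle.load(open('pics/%s.pkl'%f,'rb'));m=np.zeros((480,640),np.uint8);m[230:270,298:332]=p['pixels'][230:270,298:332].max(2)<45
    M=cv2.moments(cv2.convexHull(max(cv2.findContours(m,0,1)[0],key=cv2.contourArea)));print(f,'handle px',M['m10']/M['m00'],M['m01']/M['m00'])
E
```

```text
29.9 [455.7144738  379.40230398 269.41419607] [-0.044 -0.028 -0.037  0.003 -0.017 -0.011]
weight ell 412.87192153930664 263.0283737182617 (34.853790283203125, 35.02555847167969) [ 481.99571503 -211.22486525]
top0 handle px 315.65219298245614 252.35263157894738
t18 handle px 315.2234255916566 252.69434416365823
```

View pics/c10.png

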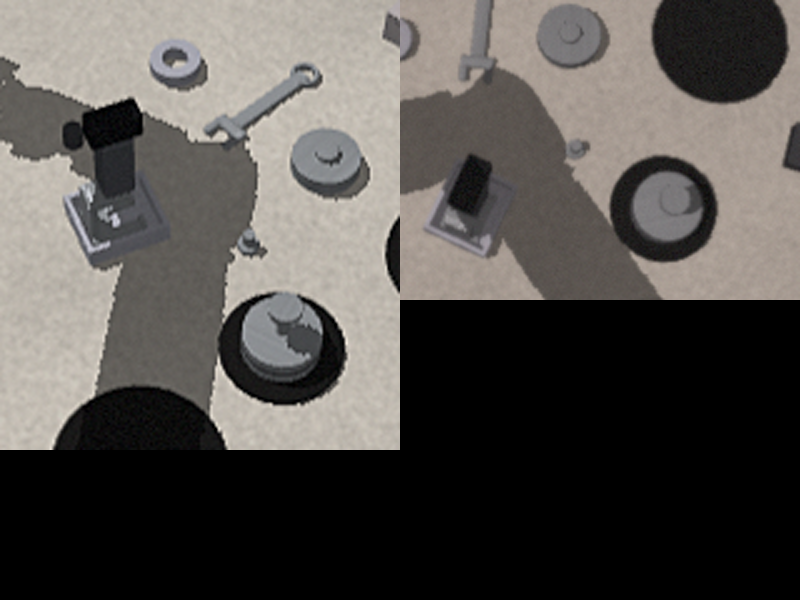

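The weight stands upright and centred on the pad, within about 1 mm in the top view. The scale is upright in the holder, with its handle within half a pixel of where it started. The bystanders in view look unmoved. I'll hand it in.

Call:
jog_arm --pt "0 0 0 0 0 0 0.085" --pt "0 0 0 0 0 0 0.085" --pt "0 0 0 0 0 0 0.085"

```text
clock: 30.2
ee_pos: [456.2, 377.0, 269.7]
eef_rot: [0.344, 1.543, -0.344]
contact_force: [0.3, -0.6, 0.0]
grip_width: 84.9
```

```bash
python3 -c "
from h import *
print(env.sign_off())"
```

```text
the job is handed in; nothing more can be done
None
```

I weighed the weight, set it on the smallest pad, put the scale back in its holder, and handed the job in at about 30 s of the 69 s allowed. Sign-off reports no verdict, so what follows rests on my own checks.

- **Weighing:** the weight hung level about 7 mm above the table, held still for 2.5 s. It pulled about 7 N with a stretch of about 63 mm, which is roughly 0.72 to 0.77 kg.
- **Carry:** I carried it at about 42 mm above the table, over the socket, bolt and holder. The bystanders in the final crops look unmoved; I compared them by eye only. The spray can, driver and block lay outside or mostly outside those crops, but the path stayed clear of them.
- **Placing:** in the last top view the weight stands upright about 1 mm from the pad's centre. The hook came out without disturbing it.
- **Scale:** it stands upright in the holder, its handle within about half a pixel (1 mm) of where it started. The gripper is open and clear of everything.
- **Side forces:** the stem pushed sideways with about 3 N during hooking and slackening, well under the 20 N limit. In both cases I backed the scale off 1 to 2 mm to relieve it.

No check failed. An early two-view estimate of the handle disagreed by 6.5 mm because my colour threshold was too tight, and I redid it before the first reach.

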